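# Run the bench lathe's tailstock home past a cross bolt of unknown state

## Task

On the small green bench lathe, slide the tailstock along the bed all the way home, until its pointed centre meets the end of the bar in the chuck. The steel knob on top of the tailstock works an unmarked cross bolt: at one end of the knob's slot the tailstock is locked and at the other it is free, and you can only find out which by trying to slide it; if it is held, push the knob over to the other end of its slot first. Do not force a locked tailstock, and leave the chuck key and the spanner where they lie.

Things in the scene. Friction and masses are not known exactly. Their poses are not given: they have to be found in the camera images.
- lathe: Fixed green bench lathe, bed 100 x 500 mm, bed top 45 mm up. Origin: centre of the bed's underside. y runs along the bed from tailstock to headstock (148 mm high, y 150 to 250 mm) and chuck (y 100 to 150); x across the bed, away from the robot at yaw 0. A 20 mm bar in the chuck ends at y = -20 mm, axis 87 mm up. Tool post 75 mm high at x 62, y 50.
- tailstock (a joint): Travel of the tailstock along the lathe's +y, in m: 0 furthest from the chuck, 0.100 home against the bar (hard stop). Starts at 0 to 0.006. About 3 N of friction; stays where left. If locked it stops dead at a travel of 0.012; if free it runs the whole way. Either is equally likely at the start.
- tail_rear (a point): Place to push (towards the lathe's +y): middle of the upper rear face of the tailstock, 104 mm above the bench. The tailstock is a green block 56 mm long along the bed with a steel top plate 72 mm wide, top 116 mm up. The flat rear face, away from the chuck, is 60 mm wide, from 65 mm up to that top; the space behind it is clear.
- knob (a point): Upright round steel knob, 18 mm diameter, 34 mm tall, on the tailstock's top plate, 38 mm ahead of its rear face. Point: on its axis, 22 mm above the plate, 138 mm above the bench. It slides only across the bed, from lathe x = -15 mm to +15 mm, needs about 1.5 N, stays where left. Starts within 3 mm of the -15 end (robot's side), be that the locking or the freeing end.
- key_mid (a point): Bystander: loose dark T-shaped chuck key, 85 x 80 mm, 12 mm thick, lying on the bench on the robot's side of the lathe; point in its shaft near the cross bar.
- spanner: Bystander: loose steel spanner, 150 mm long, lying on the bench on the far side of the lathe; origin at the middle of its underside.

How it is judged:
At the end, for the whole second after the job is handed in: The tailstock is home: within 10 mm of its hard stop against the bar (travel above 0.090 m), at rest (value of joint tailstock above 0.09 m and velocity of joint tailstock below 0.01 m/s); the robot touches nothing.
It fails at once if the lathe is forced (more than 100 N) (contact force between any of the arm, the fingers and lathe above 100 N).
It fails at once if the chuck key is moved more than 30 mm (distance of key_mid from where it was at the start of the episode above 0.03 m).
It fails at once if the spanner is moved more than 30 mm (distance of spanner from where it was at the start of the episode above 0.03 m).
It also fails if it takes over 61 s, if anything falls off the work surface, if the arm or the gripper's body presses on something with over 40 N, if the wrist force passes 120 N, or if a joint passes its speed limit or range.

## Robot

A 6-joint arm with a two-finger parallel gripper is mounted at the origin on the work surface. World frame = base frame: x ahead of the robot, y to its left, z up, the work surface at z = 0. Lengths are in m, angles in rad, forces in N, time in s.
With the tool pointing down it reaches from about 0.375 to 0.925 m from the base axis. Payload 5.7 kg.
Tool frame: the origin (TCP) lies on the centre line of the jaws, within the pads' length; the fingertips stand 19 mm ahead of it and the grasp point (between the pads) is the TCP; z points along the fingers, y is the direction in which the jaws open and shut (so a half turn about z gives the same grasp; the last joint's range is limited). The gripper opens to 88 mm and grips with 3 to 60 N. Pads are 20 mm wide; open, the fingers measure 115 mm over their backs; the gripper's body (75 mm by 178 mm) begins 61 mm behind the grasp point.
Start: joints at [-1.348, 0.359, 1.51, -0, 1.272, -0.115], TCP at [0.199, -0.566, 0.211] pointing down, gripper open.
Joint ranges: [-2.97, 2.97], [-1.01, 2.36], [0.21, 2.38], [-0.96, 4.11], [0.2, 2.71], [-2.98, 2.98]. Speed limits (rad/s): [2.39, 2.39, 3.14, 3.14, 3.14, 3.14].

## Interface

Orientations are given as a unit quaternion [w, x, y, z].
In Python, from rig import robot, eyes, workorder gives the robot as it stands. The module is installed in compiled form; this text tells all that it offers.
- The arm moves only by the shell command python3 -m crank 'ROWS' [FORCE]. ROWS is a JSON object of lists of equal length, an entry for each row: "delta_rot": the turn, a rotation vector about the tool's x, y, z in degrees, a list of three; "translation": the shift along the tool's x, y, z in mm, a list of three; "hand": the finger opening in mm, from 0 to 87.8. In form: {"delta_rot": [[rx, ry, rz], ...], "translation": [[tx, ty, tz], ...], "hand": [hand, ...]}. A call has 1 to 20 rows; each row shifts and turns the commanded pose from where the row before left it, along the tool's axes as they then stand; what a row does not reach is not made up. A row lasts 1/8 s, in which the tool goes at most 62.5 mm and 10.7 degrees, less where a joint would pass 70% of its speed; a pose out of reach is approached as far as the arm can. A call with a gripper value outside its range is refused whole. The fingers move at their own pace and stop on an object; FORCE is the grip in N (left out, the last holds). Time passes only in rows, so rows that do not move let the fingers close. It gives the time, the measured TCP pose, the force and the opening at its end, in the units of the state.
- robot.get_obs(): the state, without advancing time (a new reading comes with each control period).
- eyes.grab_frame(name): name is "scene" or "top" or "wrist"; returns the picture (384x512x3 uint8, red, green, blue); there is no depth.
- eyes.camera_params(name): a dict with "K" (3x3 intrinsics, pixels), "rvec" (rotation vector, rad) and "tvec" (3), from world to camera coordinates, as OpenCV has them; the wrist camera has in their place "mount" (4x4, takes a point from camera to tool coordinates, whose origin is the TCP and whose axes are the flange's). Camera axes: x right, y down, z forward; pixel columns grow to the right and rows downward; lengths in m; the calibration is good to about 2 mm. A picture is of the moment at which its call begins: read the wrist's pose just before it. camera_params takes no time and is no camera call.
- workorder.hand_in(): hands the job in, once; it reports no verdict.
The state is a dict: "t": time; "joint_pos": joint angles; "qd": joint speeds; "effort": joint torques, N m; "position": TCP position; "ee_rot": TCP orientation; "wrist_force": force on the tool from outside, world axes, zero at the start; "torque": the same for the moment, N m; "grip_width": finger opening in m.
Only numpy, scipy, OpenCV 4.12 (cv2) and the standard library are available. Lean on these libraries where they do the work, as an engineer would, in place of code of your own. Each camera call takes 0.05 s, during which the arm holds its last target.

## Working session

There is one attempt and no reset: what is moved stays moved. The work goes in short steps, Python scripts to look and compute and a shell command to move; the robot and the scene stay as the last step left them, time stands still between calls to the robot, and variables do not carry over. Pictures are saved under pics/ and viewed, and the job is handed in when it is done.

```bash
mkdir -p pics; python3 - <<'E'
from rig import robot, eyes
import cv2
o=robot.get_obs(); print(o)
for n in("scene","top"):
    cv2.imwrite(f"pics/{n}0.png",eyes.grab_frame(n)[:,:,::-1]); print(n,eyes.camera_params(n))
print(eyes.camera_params("wrist"))
E
```

```text
{'t': 0.0, 'joint_pos': array([-1.34811546e+00,  3.59452222e-01,  1.51141577e+00,  6.53295409e-06,
        1.27250380e+00, -1.15106831e-01]), 'qd': array([ 0.00022919,  0.00020963, -0.00016862,  0.00121901, -0.00061668,
       -0.00123336]), 'effort': array([ 1.24480015e-03, -5.15375841e+01, -2.70726693e+01,  6.74829329e-02,
        3.49224731e-02, -1.44975575e-04]), 'position': array([ 0.19867504, -0.56540576,  0.21004738]), 'ee_rot': array([-8.88446854e-04,  9.85771077e-01,  1.68091022e-01, -4.47071474e-05]), 'wrist_force': array([-1.07708219, -0.97008614,  0.66187721]), 'torque': array([-0.00948281,  0.00409724,  0.0190295 ]), 'grip_width': 0.08799565084354033}
scene {'K': array([[418.10875738,   0.        , 253.57226378],
       [  0.        , 418.10875738, 189.39082352],
       [  0.        ,   0.        ,   1.        ]]), 'rvec': array([ 1.97416842,  1.27684666, -0.61931306]), 'tvec': array([-0.26680619, -0.22148538,  1.23102497])}
top {'K': array([[380.21535797,   0.        , 261.67817782],
       [  0.        , 380.21535797, 184.50109946],
       [  0.        ,   0.        ,   1.        ]]), 'rvec': array([ 2.16112033, -2.12989457,  0.16176838]), 'tvec': array([0.02665833, 0.54605898, 0.90007681])}
{'K': array([[265.72496609,   0.        , 255.8449323 ],
       [  0.        , 265.72496609, 189.74922193],
       [  0.        ,   0.        ,   1.        ]]), 'mount': array([[ 1.87304321e-03, -9.57077338e-01, -2.89826606e-01,
         7.82856345e-02],
       [ 9.99997970e-01,  1.57755312e-03,  1.25315985e-03,
        -7.85020507e-05],
       [-7.42154030e-04, -2.89828365e-01,  9.57078350e-01,
        -1.73425683e-01],
       [ 0.00000000e+00,  0.00000000e+00,  0.00000000e+00,
         1.00000000e+00]])}
```

View pics/scene0.png

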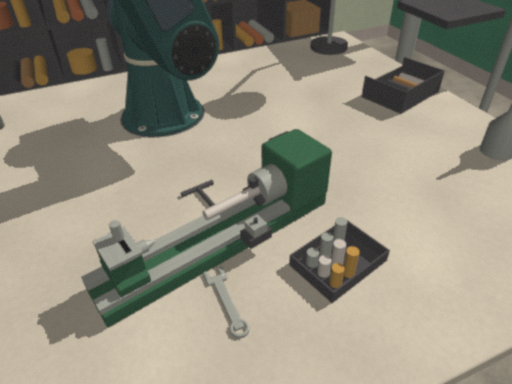

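View pics/top0.png

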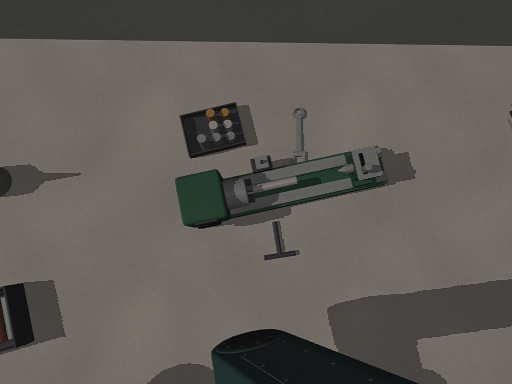

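The scene picture shows the lathe with the tailstock at lower left (knob near px 117,230). In the top picture the headstock is at left (200,197), the tailstock at right (367,163), the key at (280,240) and the spanner at (300,135). I'll enlarge both.

```bash
python3 - <<'E'
import cv2
a=cv2.imread("pics/top0.png")[130:240,165:425]
cv2.imwrite("pics/topc.png",cv2.resize(a,None,fx=3,fy=3,interpolation=cv2.INTER_CUBIC))
a=cv2.imread("pics/scene0.png")[200:330,70:220]
cv2.imwrite("pics/scc.png",cv2.resize(a,None,fx=4,fy=4,interpolation=cv2.INTER_CUBIC))
E
```

```text
(no output)
```

View pics/topc.png

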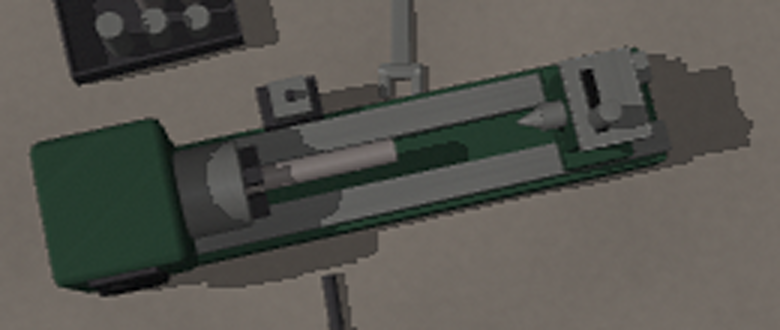

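View pics/scc.png

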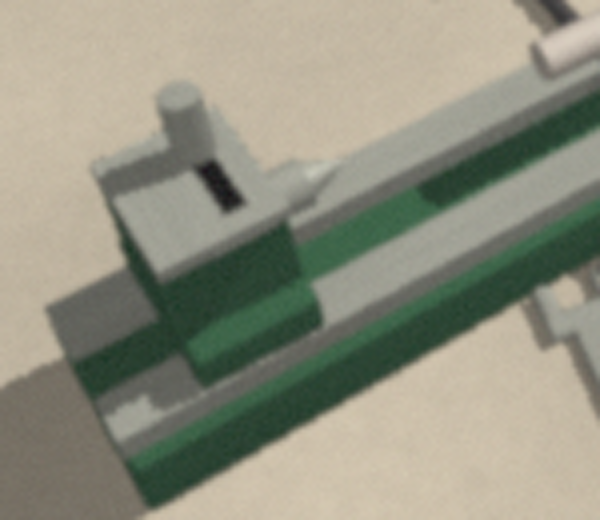

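```bash
cat > h.py <<'E'
import numpy as np, cv2
from rig import robot, eyes
def ray(n,uv,z):
    p=eyes.camera_params(n);R=cv2.Rodrigues(p["rvec"])[0];C=-R.T@p["tvec"]
    d=R.T@np.linalg.inv(p["K"])@np.array([*uv,1.]);return C+d*(z-C[2])/d[2]
def proj(n,P):
    p=eyes.camera_params(n);return cv2.projectPoints(np.array(P,float).reshape(-1,1,3),p["rvec"],p["tvec"],p["K"],None)[0][:,0]
def L2W(q,P):
    c,s=np.cos(q[2]),np.sin(q[2]);P=np.array(P,float).reshape(-1,3)
    return np.c_[q[0]+c*P[:,0]-s*P[:,1],q[1]+s*P[:,0]+c*P[:,1],P[:,2]]
E
python3 - <<'E'
from h import *
from scipy.optimize import least_squares
t=lambda u,v:(165+u/3,130+v/3); s=lambda u,v:(70+u/4,200+v/4)
for nm,uv,z in [("top",t(33,148),.148),("top",t(157,120),.148),("top",t(183,270),.148),("top",t(395,152),.092)]: print(ray(nm,uv,z))
obs=[("top",(None,.25,.148,1),t(33,148)),("top",(None,.15,.148,1),t(157,120)),("top",(None,.25,.148,-1),t(57,284)),
("top",(0,-.02,.092,0),t(395,152)),("scene",(.05,-.25,0,0),s(152,508)),("scene",(-.05,-.25,.045,0),s(48,310)),("scene",(.05,-.25,.045,0),s(130,460))]
def f(q):
    r=[]
    for n,l,uv in obs:
        x=l[0] if l[0] is not None else l[3]*q[3]
        r+=list(proj(n,L2W(q,(x,l[1],l[2])))[0]-uv)
    return r
R=least_squares(f,[.55,0,.17,.05],loss="soft_l1");q=R.x;print(q,np.round(R.fun,1) if 0 else np.round(f(q),1))
np.save("q.npy",q[:3])
W=lambda P:L2W(q,P)
def inv(P):
    c,s_=np.cos(q[2]),np.sin(q[2]);d=P[:2]-q[:2];return [c*d[0]+s_*d[1],-s_*d[0]+c*d[1]]
print("knob scene",ray("scene",s(181,93),.15),inv(ray("scene",s(181,93),.15)))
print("knob top",inv(ray("top",t(604,115),.15)))
for c in [(562,65),(634,50),(652,137),(582,152)]: print("plate",np.round(inv(ray("top",t(*c),.116)),4))
for n,o,k in(("top",(165,130),3),("scene",(70,200),4)):
    im=cv2.imread("pics/topc.png" if n=="top" else "pics/scc.png")
    for P in [(x,y,z) for x in(-.05,.05) for y in(-.25,.25) for z in(0,.045)]+[(0,-.02,.087)]:
        u=(proj(n,W(P))[0]-o)*k;cv2.circle(im,tuple(int(v) for v in u),3,(0,0,255),-1)
    cv2.imwrite(f"pics/chk_{n}.png",im)
E
```

```text
[0.53822949 0.22256377 0.148     ]
[0.56036375 0.13272627 0.148     ]
[0.45101525 0.1105877  0.148     ]
[ 0.5482103  -0.04709679  0.092     ]
[ 0.54850343 -0.02737571  0.24514042  0.05048152] [-2.2  0.6  1.1 -0.3 -1.1  0.4 -0.1 -2.2  0.8  3.3 -2.6 -2.3 -0.6 -0.3]
knob scene [ 0.57568439 -0.19906544  0.15      ] [np.float64(-0.015299478948521936), np.float64(-0.17315338243973472)]
knob top [np.float64(-0.02112697286961316), np.float64(-0.16729652073911494)]
plate [ 0.0281 -0.1572]
plate [ 0.0269 -0.2144]
plate [-0.0417 -0.2092]
plate [-0.0407 -0.1542]
```

View pics/chk_top.png

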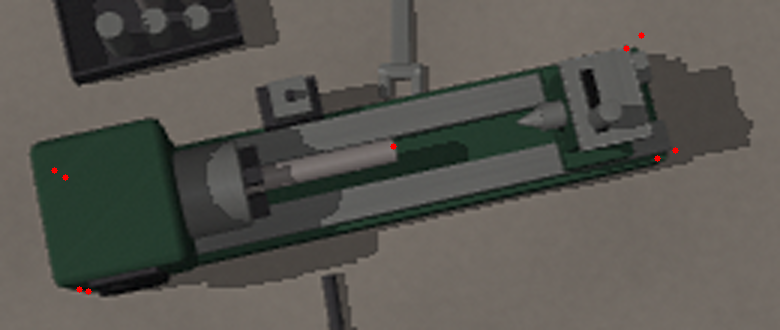

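View pics/chk_scene.png

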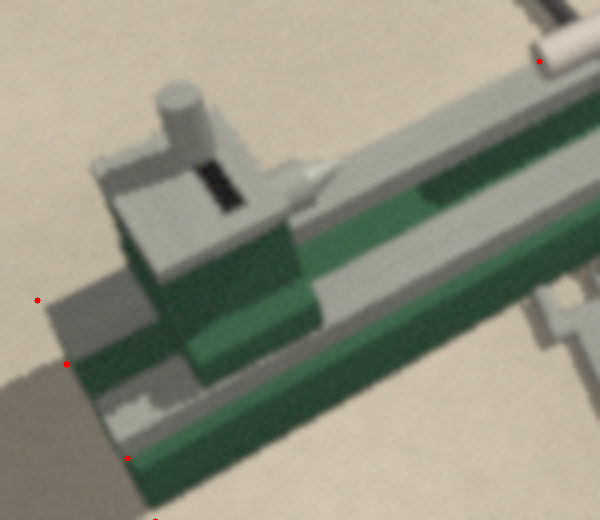

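```bash
python3 - <<'E'
from h import *
from scipy.optimize import least_squares
t=lambda u,v:(165+u/3,130+v/3); s=lambda u,v:(70+u/4,200+v/4)
obs=[("top",(0,.25,.148,1,0,0),t(33,148)),("top",(0,.15,.148,1,0,0),t(157,120)),("top",(0,.25,.148,0,1,0),t(57,284)),
("top",(0,-.02,.087,0,0,0),t(396,154)),("scene",(.05,-.25,0,0,0,0),s(150,508)),("scene",(-.05,-.25,.045,0,0,0),s(48,310)),("scene",(.05,-.25,.045,0,0,0),s(130,460)),
("top",(.036,.056,.116,0,0,1),t(562,65)),("top",(.036,0,.116,0,0,1),t(634,50)),("top",(-.036,0,.116,0,0,1),t(652,137)),("top",(-.036,.056,.116,0,0,1),t(582,152)),
("scene",(.036,0,.116,0,0,1),s(160,277)),("scene",(.036,.056,.116,0,0,1),s(287,217)),
("scene",(0,.038,.150,0,0,1,1),s(181,93)),("top",(0,.038,.150,0,0,1,1),t(604,115))]
def f(q):
    r=[]
    for n,l,uv in obs:
        x=l[0]+l[3]*q[3]+l[4]*q[4]+(q[6] if len(l)>6 else 0)
        r+=list(proj(n,L2W(q,(x,l[1]+l[5]*q[5],l[2])))[0]-uv)
    return r
R=least_squares(f,[.55,0,.24,.05,-.05,-.21,-.015],loss="soft_l1");q=R.x;print(np.round(q,4));print(np.round(f(q),1))
np.save("q.npy",q)
print(L2W(q,[(0,q[5]-.07,.25),(q[6],q[5]+.038,.138)]))
E
```

```text
[ 0.5437 -0.0286  0.2489  0.0565 -0.0441 -0.2115 -0.0127]
[-2.4  0.6  0.9 -0.5 -1.   0.2 -0.2 -0.5  0.5  1.5 -3.5 -3.7 -1.5 -2.1
 -1.2 -1.3 -1.8 -1.7  0.8 -0.9  0.5 -0.3 -0.4 -2.5  0.9 -4.8 -0.6 -0.5
  2.2 -2.4]
[[ 0.61300456 -0.30136923  0.25      ]
 [ 0.5741112  -0.19982019  0.138     ]]
```

```bash
python3 -m crank '{"delta_rot":[[0,0,0],[0,0,0],[0,0,0],[0,0,0],[0,0,0],[0,0,0],[0,0,0],[0,0,0],[0,0,0],[0,0,0],[0,0,0],[0,0,0],[0,0,5.1],[0,0,0],[0,0,0]],"translation":[[0,0,-40],[40,-9,0],[40,-9,0],[44,-10,0],[44,-10,0],[44,-10,0],[44,-10,0],[44,-10,0],[44,-10,0],[44,-11,0],[45,-12,0],[45,-11,0],[0,0,0],[0,0,0],[0,0,0]],"hand":[0,0,0,0,0,0,0,0,0,0,0,0,0,0,0]}' 20
python3 - <<'E'
from h import *
o=robot.get_obs();print(o["t"],o["position"],o["ee_rot"],o["wrist_force"])
im=eyes.grab_frame("wrist");np.savez("w1.npz",p=o["position"],r=o["ee_rot"])
cv2.imwrite("pics/w1.png",cv2.resize(im[:,:,::-1],(768,576),interpolation=cv2.INTER_CUBIC))
E
```

```text
t: 1.98
position: [0.6121, -0.3022, 0.2505]
ee_rot: [-0.0, 0.992, 0.125, -0.0]
wrist_force: [0.9, -0.0, -0.1]
grip_width: 0.0005
1.975 [ 0.61214701 -0.30219288  0.25052305] [-2.34596787e-04  9.92205904e-01  1.24608486e-01 -3.36776875e-04] [ 0.93045465 -0.02619976 -0.13049736]
```

View pics/w1.png

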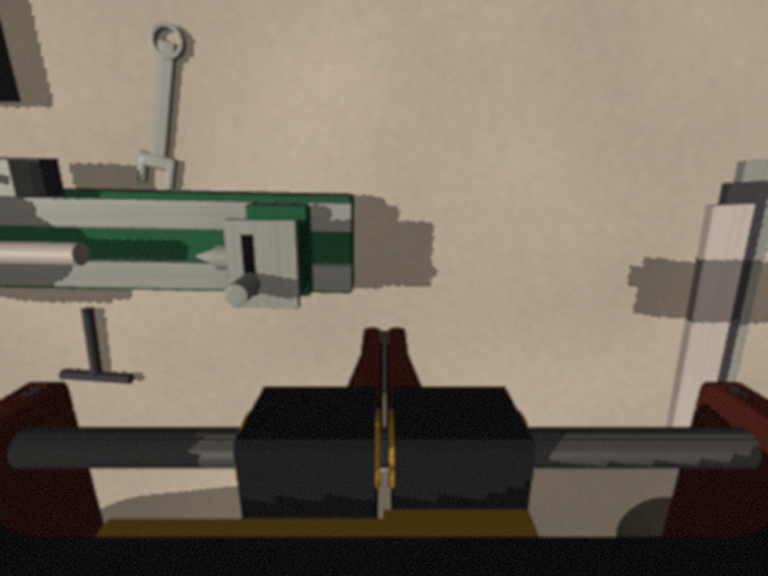

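The wrist view shows the lathe level in the frame. The plate runs from x≈224 to 298 and y≈219 to 307, the knob cap is at about (238,295), and the bed's rear end is at x≈353, y 195 to 292.

```bash
cat >> h.py <<'E'
from scipy.spatial.transform import Rotation as Ro
def wray(uv,z,p,r):
    c=eyes.camera_params("wrist");M=c["mount"];R=Ro.from_quat(np.roll(r,-1)).as_matrix()
    C=p+R@M[:3,3];d=R@M[:3,:3]@np.linalg.inv(c["K"])@np.array([*uv,1.]);return C+d*(z-C[2])/d[2]
def inv(q,P):
    c,s=np.cos(q[2]),np.sin(q[2]);d=P[:2]-q[:2];return np.round([c*d[0]+s*d[1],-s*d[0]+c*d[1]],4)
E
python3 - <<'E'
from h import *
w=np.load("w1.npz");q=np.load("q.npy")
for n,uv,z in [("bedFar",(353,195),.045),("bedNear",(353,292),.045),("barend",(84,253),.087),("pFF",(224,220),.116),("pRF",(296,219),.116),("pRN",(299,307),.116),("knob",(238,295),.150)]:
    P=wray(np.array(uv)/1.5,z,w["p"],w["r"]);print(n,np.round(P,4),inv(q,P))
im=cv2.imread("pics/w1.png")[170:330,180:370];cv2.imwrite("pics/w1c.png",cv2.resize(im,None,fx=4,fy=3.7,interpolation=cv2.INTER_CUBIC))
E
```

```text
bedFar [ 0.654  -0.2623  0.045 ] [ 0.0494 -0.2537]
bedNear [ 0.5617 -0.2838  0.045 ] [-0.0454 -0.2518]
barend [ 0.5524 -0.051   0.087 ] [ 0.0029 -0.0239]
pFF [ 0.6174 -0.1743  0.116 ] [ 0.0355 -0.1594]
pRF [ 0.6319 -0.2278  0.116 ] [ 0.0365 -0.2148]
pRN [ 0.5617 -0.2436  0.116 ] [-0.0355 -0.2129]
knob [ 0.5738 -0.2035  0.15  ] [-0.0139 -0.1769]
```

View pics/w1c.png

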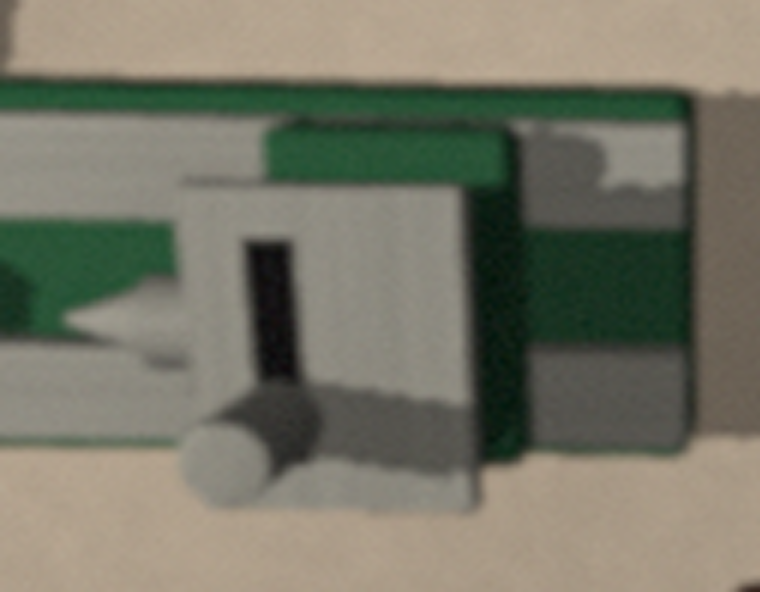

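```bash
python3 -m crank '{"delta_rot":[[0,0,0],[0,0,0],[0,0,0],[0,0,0],[0,0,0],[0,0,0],[0,0,0],[0,0,0]],"translation":[[0,0,45],[0,0,45],[0,0,46],[0,-15,0],[0,-15,0],[0,-12,0],[0,0,0],[0,0,0]],"hand":[0,0,0,0,0,0,0,0]}'
python3 - <<'E'
from h import *
q=np.load("q.npy");o=robot.get_obs();print(o["t"],o["position"],inv(q,o["position"]),o["wrist_force"])
E
```

```text
t: 3.02
position: [0.6031, -0.2616, 0.1161]
ee_rot: [0.001, 0.992, 0.124, 0.001]
wrist_force: [0.1, -0.4, 0.3]
grip_width: 0.0006
3.025 [ 0.60309682 -0.26155282  0.11607231] [ 2.000e-04 -2.405e-01] [ 0.11695927 -0.35779204  0.30949848]
```

```bash
python3 -m crank '{"delta_rot":[[0,0,0],[0,0,0],[0,0,0],[0,0,0],[0,0,0],[0,0,0]],"translation":[[0,-4,0],[0,-4,0],[0,-3,0],[0,-3,0],[0,-3,0],[0,0,0]],"hand":[0,0,0,0,0,0]}'
python3 - <<'E'
from h import *
q=np.load("q.npy");o=robot.get_obs();print(o["t"],inv(q,o["position"]),o["wrist_force"])
E
```

```text
t: 3.78
position: [0.5981, -0.2445, 0.1148]
ee_rot: [-0.0, 0.992, 0.124, -0.0]
wrist_force: [0.1, -0.1, 0.3]
grip_width: 0.0001
3.775 [-0.0005 -0.2227] [ 0.12779936 -0.13842796  0.27800671]
```

```bash
python3 -m crank '{"delta_rot":[[0,0,0],[0,0,0],[0,0,0]],"translation":[[0,-2,0],[0,-2,0],[0,-2,0]],"hand":[0,0,0]}'
python3 - <<'E'
from h import *
q=np.load("q.npy");o=robot.get_obs();print(o["t"],inv(q,o["position"]),o["wrist_force"])
im=eyes.grab_frame("wrist");cv2.imwrite("pics/w2.png",cv2.resize(im[:,:,::-1],(768,576),interpolation=cv2.INTER_CUBIC))
E
```

```text
t: 4.15
position: [0.5966, -0.2389, 0.1148]
ee_rot: [-0.0, 0.992, 0.124, -0.0]
wrist_force: [-0.0, -0.9, 0.2]
grip_width: 0.0006
4.15 [-0.0005 -0.2169] [-0.0470743  -0.93937571  0.17816158]
```

View pics/w2.png

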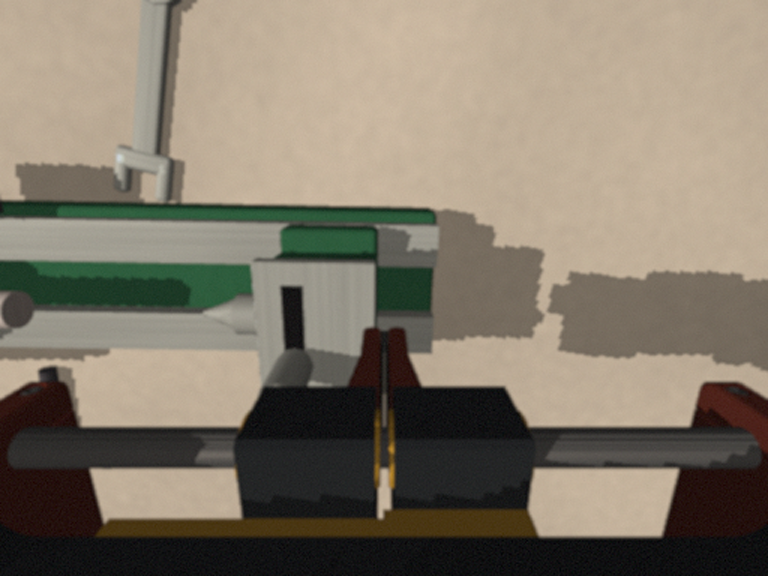

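The finger tips (about 362–408, 330) are right at the plate's rear edge (x≈376), so I'll push in small steps.

```bash
for i in 1; do python3 -m crank '{"delta_rot":[[0,0,0],[0,0,0],[0,0,0]],"translation":[[0,-2,0],[0,-2,0],[0,-1,0]],"hand":[0,0,0]}';done
python3 - <<'E'
from h import *
q=np.load("q.npy");o=robot.get_obs();print(o["t"],inv(q,o["position"]),o["wrist_force"])
E
```

```text
t: 4.58
position: [0.5954, -0.2339, 0.1148]
ee_rot: [-0.0, 0.992, 0.124, -0.0]
wrist_force: [-0.3, -0.1, -1.0]
grip_width: 0.0003
4.575 [-0.0005 -0.2118] [-0.26494393 -0.07529447 -0.99943049]
```

```bash
python3 -m crank '{"delta_rot":[[0,0,0],[0,0,0],[0,0,0]],"translation":[[0,-2,0],[0,-2,0],[0,-1,0]],"hand":[0,0,0]}'
python3 - <<'E'
from h import *
q=np.load("q.npy");o=robot.get_obs();print(o["t"],inv(q,o["position"]),o["wrist_force"])
im=eyes.grab_frame("wrist");cv2.imwrite("pics/w3.png",cv2.resize(im[:,:,::-1],(768,576),interpolation=cv2.INTER_CUBIC))
cv2.imwrite("pics/s3.png",cv2.resize(eyes.grab_frame("scene")[150:340,30:280,::-1],None,fx=3,fy=3,interpolation=cv2.INTER_CUBIC))
E
```

```text
t: 4.95
position: [0.5942, -0.2291, 0.1149]
ee_rot: [-0.0, 0.992, 0.124, -0.0]
wrist_force: [0.0, 0.1, -0.4]
grip_width: 0.0005
4.95 [-0.0005 -0.2068] [ 0.01304009  0.06322202 -0.36968441]
```

View pics/w3.png

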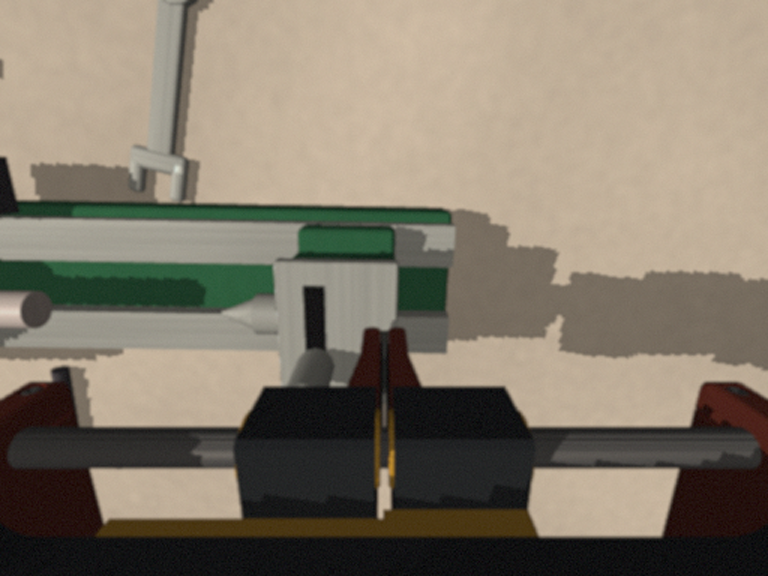

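View pics/s3.png

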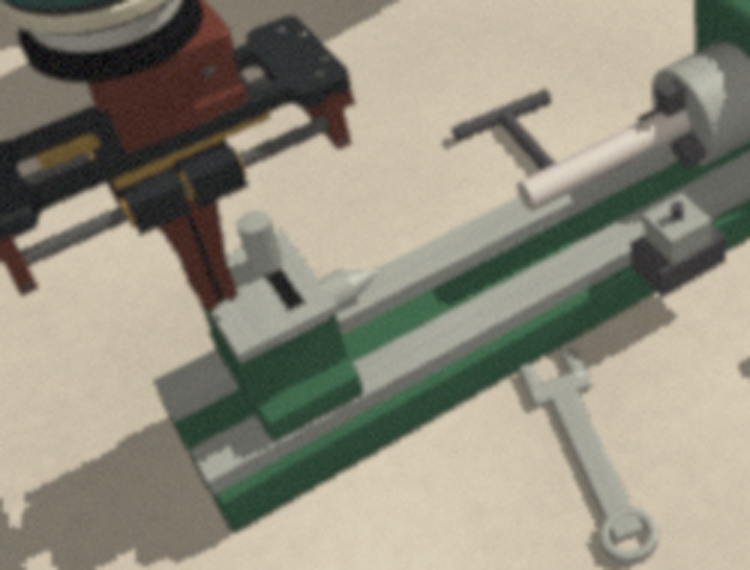

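```bash
python3 - <<'E'
from h import *
q=np.load("q.npy");o=robot.get_obs();p,r=o["position"],o["ee_rot"]
for n,uv,z in [("bedFar",(455,226),.045),("bedFaredge",(450,210),.045),("pFF",(275,260),.116),("pRF",(397,262),.116),("tipL",(364,330),.096),("tipR",(406,330),.096)]:
    print(n,inv(q,wray(np.array(uv)/1.5,z,p,r)))
R=Ro.from_quat(np.roll(r,-1)).as_matrix()
for d in(.019,0,-.02): print(d,(proj("scene",p+R@[0,0,d])[0]-(30,150))*3)
for x in(.036,0,-.036):print((proj("scene",L2W(q,(x,-.2139,.116)))[0]-(30,150))*3)
print(p,o["torque"],o["effort"])
im=cv2.imread("pics/w3.png")[230:440,240:480];cv2.imwrite("pics/w3c.png",cv2.resize(im,None,fx=2.8,fy=2.8,interpolation=cv2.INTER_CUBIC))
im=cv2.imread("pics/s3.png")[180:450,130:400];cv2.imwrite("pics/s3c.png",cv2.resize(im,None,fx=2.2,fy=2.2,interpolation=cv2.INTER_CUBIC))
E
```

```text
bedFar [ 0.0416 -0.2506]
bedFaredge [ 0.0513 -0.2471]
pFF [ 0.037  -0.1589]
pRF [ 0.0362 -0.2129]
tipL [-0.0051 -0.1969]
tipR [-0.0051 -0.2188]
0.019 [228.77567303 328.90768922]
0 [219.94548607 305.56673782]
-0.02 [210.29521676 280.05805177]
[234.2442615  352.49622174]
[207.02781897 310.94583125]
[181.55448162 272.05657845]
[ 0.59417152 -0.2291351   0.11481882] [-0.00405556  0.01177728  0.02954032] [ 5.28413686e-02 -5.77059782e+01 -2.40701097e+01  6.16082735e-02
 -4.16789681e-02  1.06081524e-02]
```

View pics/w3c.png

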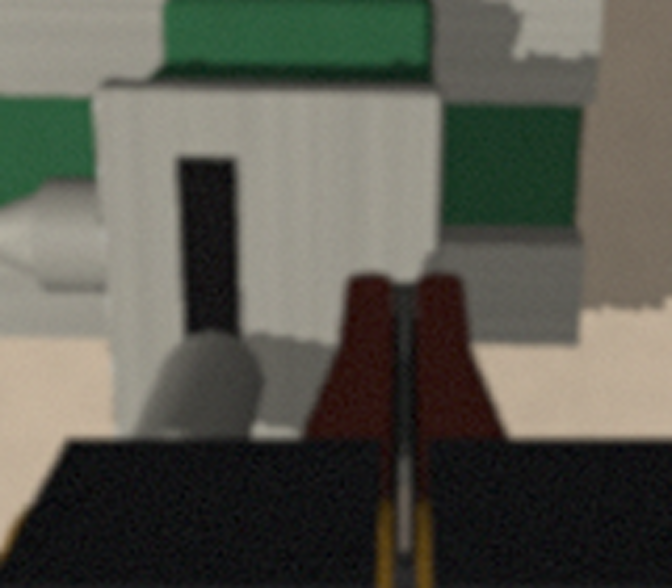

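View pics/s3c.png

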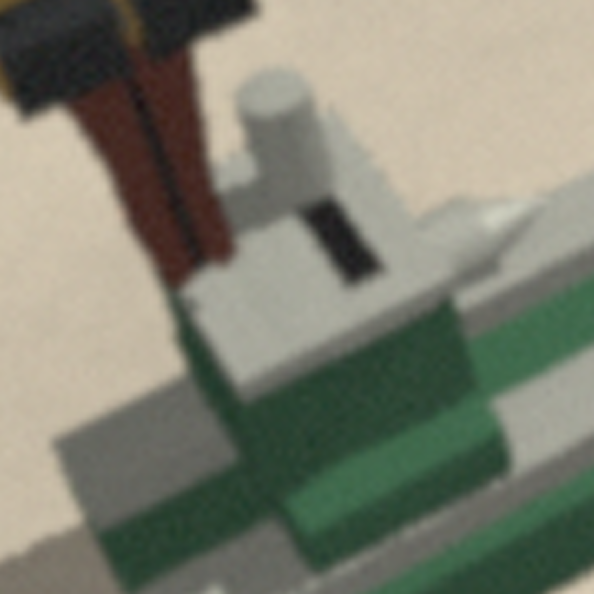

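The finger tips stand over the plate rather than behind it, and the tailstock hasn't moved (rear edge still at -0.213). The tips seem to end nearer the TCP than stated. I'll raise, back off and look at the fingers in free air.

```bash
python3 -m crank '{"delta_rot":[[0,0,0],[0,0,0],[0,0,0],[0,0,0],[0,0,0],[0,0,0]],"translation":[[0,0,-20],[0,20,0],[0,20,0],[0,10,0],[0,0,0],[0,0,0]],"hand":[0,0,0,0,0,0]}'
python3 - <<'E'
from h import *
q=np.load("q.npy");o=robot.get_obs();p,r=o["position"],o["ee_rot"];print(inv(q,p),o["wrist_force"])
im=eyes.grab_frame("scene")[150:340,30:280,::-1];im=cv2.resize(im,None,fx=3,fy=3,interpolation=cv2.INTER_CUBIC)
R=Ro.from_quat(np.roll(r,-1)).as_matrix()
for d in(.019,0,-.061):
    u=(proj("scene",p+R@[0,0,d])[0]-(30,150))*3;print(d,u);cv2.circle(im,tuple(int(v) for v in u),2,(255,0,0),-1)
cv2.imwrite("pics/s4.png",im)
E
```

```text
t: 5.8
position: [0.6061, -0.2774, 0.1343]
ee_rot: [-0.001, 0.992, 0.124, -0.0]
wrist_force: [-0.5, -0.2, 0.0]
grip_width: 0.0005
[-0.0008 -0.2566] [-0.45636552 -0.16349586  0.02641677]
0.019 [127.51113901 350.53796547]
0 [116.21106318 326.35693044]
-0.061 [ 76.78832845 241.99621079]
```

View pics/s4.png

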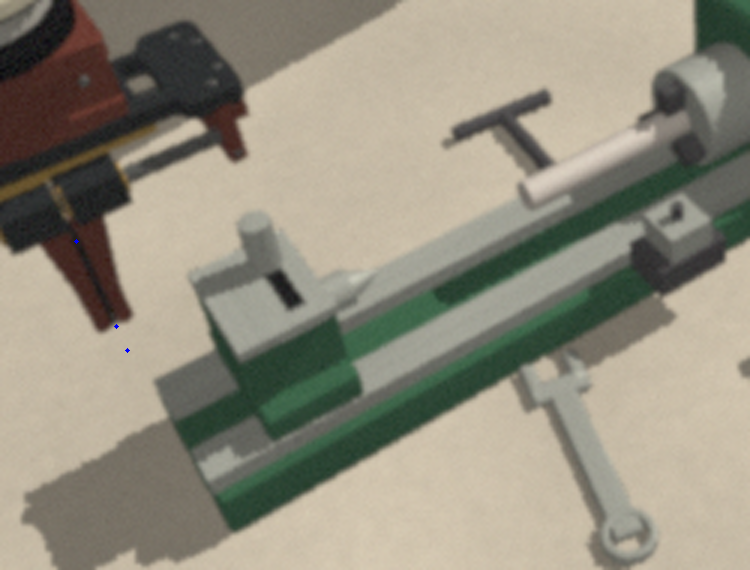

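In free air the tips end at the projected TCP (116,326), so they don't reach 19 mm beyond it. I'll treat tip = TCP and push with the TCP at z≈0.095.

```bash
python3 -m crank '{"delta_rot":[[0,0,0],[0,0,0],[0,0,0],[0,0,0],[0,0,0],[0,0,0],[0,0,0],[0,0,0]],"translation":[[0,0,20],[0,0,19],[0,-10,0],[0,-9,0],[0,-4,0],[0,-3,0],[0,-3,0],[0,-3,0]],"hand":[0,0,0,0,0,0,0,0]}'
python3 - <<'E'
from h import *
q=np.load("q.npy");o=robot.get_obs();p,r=o["position"],o["ee_rot"];print(inv(q,p),o["wrist_force"])
E
```

```text
t: 6.85
position: [0.5987, -0.2467, 0.096]
ee_rot: [0.0, 0.992, 0.124, 0.0]
wrist_force: [0.6, -0.0, -0.5]
grip_width: 0.0007
[-0.0004 -0.225 ] [ 0.59791295 -0.01585503 -0.49771086]
```

```bash
python3 -m crank '{"delta_rot":[[0,0,0],[0,0,0],[0,0,0]],"translation":[[0,-2,0],[0,-2,0],[0,-2,0]],"hand":[0,0,0]}'
python3 -m crank '{"delta_rot":[[0,0,0],[0,0,0]],"translation":[[0,-2,0],[0,-2,0]],"hand":[0,0]}'
python3 -m crank '{"delta_rot":[[0,0,0],[0,0,0]],"translation":[[0,-1,0],[0,-1,0]],"hand":[0,0]}'
python3 - <<'E'
from h import *
q=np.load("q.npy");o=robot.get_obs();p,r=o["position"],o["ee_rot"];print(inv(q,p),o["wrist_force"])
im=eyes.grab_frame("wrist");cv2.imwrite("pics/w5.png",cv2.resize(im[:,:,::-1],(768,576),interpolation=cv2.INTER_CUBIC))
E
```

```text
t: 7.22
position: [0.5974, -0.2417, 0.0959]
ee_rot: [0.001, 0.992, 0.124, 0.0]
wrist_force: [0.8, -4.3, -2.0]
grip_width: 0.0006
t: 7.48
position: [0.5964, -0.2372, 0.0959]
ee_rot: [0.0, 0.992, 0.124, 0.0]
wrist_force: [1.1, -3.1, -0.9]
grip_width: -0.0004
t: 7.72
position: [0.5958, -0.2351, 0.0959]
ee_rot: [0.0, 0.992, 0.124, 0.0]
wrist_force: [0.7, -3.4, -1.3]
grip_width: 0.0004
[-0.0003 -0.213 ] [ 0.69208155 -3.36091924 -1.26378828]
```

View pics/w5.png

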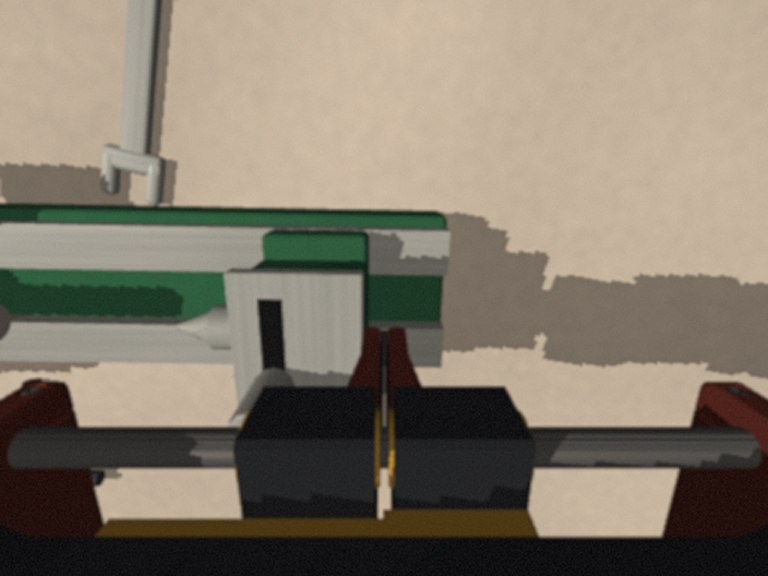

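The fingers are now on the rear face and the force is 3.4 N, about the stated friction. I'll go on in small steps.

```bash
for i in 1 2 3; do :; done; python3 -m crank '{"delta_rot":[[0,0,0],[0,0,0]],"translation":[[0,-1,0],[0,-1,0]],"hand":[0,0]}'
python3 -m crank '{"delta_rot":[[0,0,0],[0,0,0]],"translation":[[0,-1,0],[0,-1,0]],"hand":[0,0]}'
```

```text
t: 8.02
position: [0.5954, -0.2331, 0.0959]
ee_rot: [-0.0, 0.992, 0.124, 0.0]
wrist_force: [2.1, -3.0, -1.6]
grip_width: 0.0005
t: 8.28
position: [0.595, -0.2317, 0.0959]
ee_rot: [0.001, 0.992, 0.124, 0.0]
wrist_force: [1.9, -6.3, -2.4]
grip_width: 0.0004
```

```bash
python3 -m crank '{"delta_rot":[[0,0,0],[0,0,0]],"translation":[[0,-1,0],[0,0,0]],"hand":[0,0]}'
```

```text
t: 8.52
position: [0.595, -0.2315, 0.0959]
ee_rot: [0.001, 0.992, 0.124, 0.0]
wrist_force: [2.7, -7.1, -3.7]
grip_width: 0.0003
```

```bash
python3 -m crank '{"delta_rot":[[0,0,0],[0,0,0]],"translation":[[0,-2,0],[0,0,0]],"hand":[0,0]}'
```

```text
t: 8.78
position: [0.595, -0.2312, 0.096]
ee_rot: [0.002, 0.992, 0.124, 0.001]
wrist_force: [2.7, -10.9, -6.0]
grip_width: 0.0004
```

It's held: the force rose to 11 N and it moved 0.3 mm. I'll back off, raise and look at the knob.

```bash
python3 -m crank '{"delta_rot":[[0,0,0],[0,0,0],[0,0,0],[0,0,0],[0,0,0],[0,0,0],[0,0,0]],"translation":[[0,10,0],[0,10,0],[0,0,-40],[0,0,-40],[-60,0,0],[0,0,0],[0,0,0]],"hand":[0,0,0,0,0,0,0]}'
python3 - <<'E'
from h import *
q=np.load("q.npy");o=robot.get_obs();p,r=o["position"],o["ee_rot"];print(inv(q,p),o["wrist_force"])
np.savez("w6.npz",p=p,r=r)
im=eyes.grab_frame("wrist");cv2.imwrite("pics/w6.png",cv2.resize(im[:,:,::-1],(768,576),interpolation=cv2.INTER_CUBIC))
E
```

```text
t: 9.65
position: [0.5408, -0.2624, 0.1759]
ee_rot: [-0.0, 0.992, 0.124, 0.0]
wrist_force: [0.7, 0.6, 1.1]
grip_width: 0.0003
[-0.0604 -0.2259] [0.68519643 0.64826116 1.1407665 ]
```

View pics/w6.png

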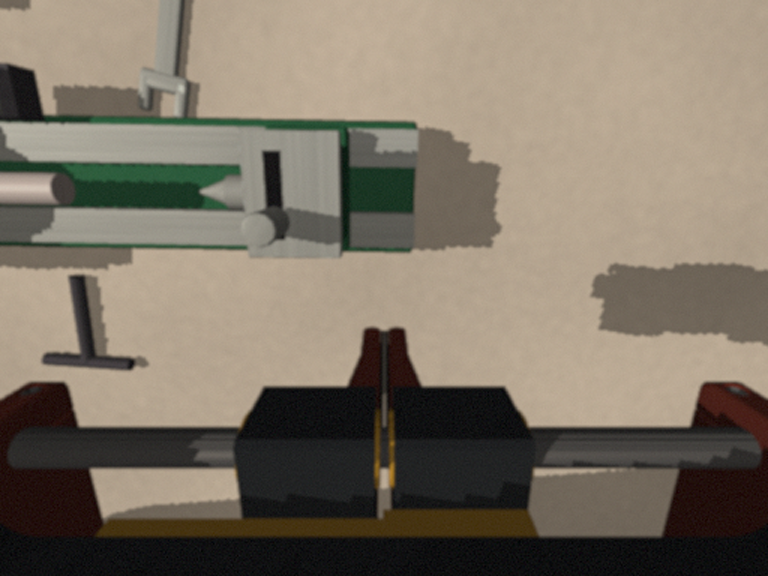

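```bash
python3 - <<'E'
from h import *
q=np.load("q.npy");w=np.load("w6.npz");p,r=w["p"],w["r"];R=Ro.from_quat(np.roll(r,-1)).as_matrix()
for n,uv,z in [("pRF",(341,130),.116),("pRN",(342,256),.116),("knob",(259,228),.150)]:
    P=wray(np.array(uv)/1.5,z,p,r);print(n,inv(q,P),"tool mm",R.T@(P-p)*1000)
E
```

```text
pRF [ 0.0357 -0.2027] tool mm [ 96.0319182  -23.23170881  59.99909852]
pRN [-0.0349 -0.2012] tool mm [ 25.48945369 -24.69058006  59.96882443]
knob [-0.0129 -0.1637] tool mm [ 47.45008582 -62.27175894  26.00408952]
```

```bash
python3 -m crank '{"delta_rot":[[0,0,0],[0,0,0],[0,0,0],[0,0,0],[0,0,0],[0,0,0],[0,0,0],[0,0,0]],"translation":[[0,-31,0],[0,-31,0],[0,0,24],[0,0,24],[10,0,0],[8,0,0],[0,0,0],[0,0,0]],"hand":[0,0,0,0,0,0,0,0]}'
python3 -m crank '{"delta_rot":[[0,0,0],[0,0,0],[0,0,0],[0,0,0]],"translation":[[4,0,0],[4,0,0],[4,0,0],[4,0,0]],"hand":[0,0,0,0]}'
python3 - <<'E'
from h import *
q=np.load("q.npy");o=robot.get_obs();p,r=o["position"],o["ee_rot"];print(inv(q,p),o["wrist_force"])
im=eyes.grab_frame("wrist");cv2.imwrite("pics/w7.png",cv2.resize(im[:,:,::-1],(768,576),interpolation=cv2.INTER_CUBIC))
E
```

```text
t: 10.7
position: [0.5435, -0.1981, 0.1285]
ee_rot: [0.0, 0.992, 0.124, 0.0]
wrist_force: [0.3, 0.7, 0.6]
grip_width: 0.0007
t: 11.2
position: [0.5584, -0.1941, 0.1279]
ee_rot: [0.0, 0.992, 0.124, -0.0]
wrist_force: [-1.5, -1.6, 2.0]
grip_width: 0.0006
[-0.0265 -0.1641] [-1.49648588 -1.57237837  1.96384563]
```

View pics/w7.png

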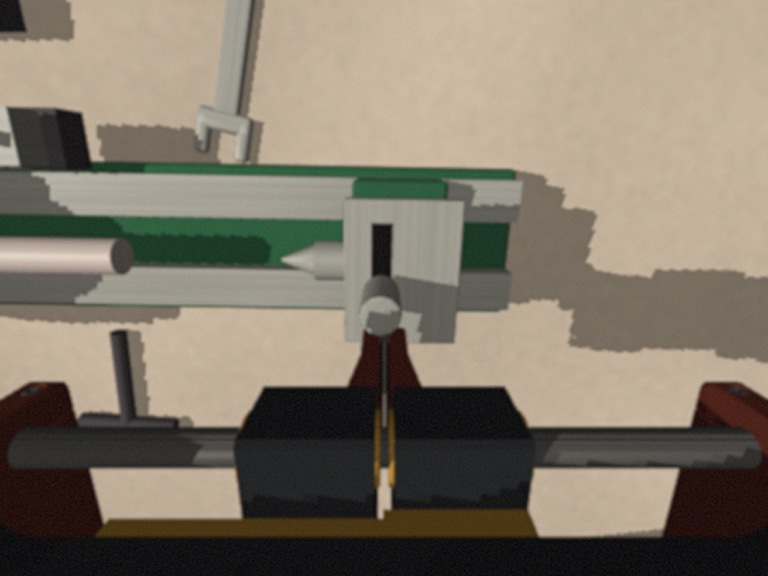

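Contact: the knob (380,310) is centred on the fingers with a light force. I'll push it on across.

```bash
python3 -m crank '{"delta_rot":[[0,0,0],[0,0,0],[0,0,0],[0,0,0],[0,0,0]],"translation":[[4,0,0],[4,0,0],[4,0,0],[4,0,0],[3,0,0]],"hand":[0,0,0,0,0]}'
python3 -m crank '{"delta_rot":[[0,0,0],[0,0,0],[0,0,0]],"translation":[[2,0,0],[1,0,0],[1,0,0]],"hand":[0,0,0]}'
python3 - <<'E'
from h import *
q=np.load("q.npy");o=robot.get_obs();p,r=o["position"],o["ee_rot"];print(inv(q,p),o["wrist_force"])
E
```

```text
t: 11.88
position: [0.5772, -0.1893, 0.1278]
ee_rot: [-0.0, 0.992, 0.124, 0.0]
wrist_force: [-1.0, -1.7, 1.3]
grip_width: 0.0005
t: 12.25
position: [0.5807, -0.1883, 0.1278]
ee_rot: [-0.0, 0.992, 0.124, -0.0]
wrist_force: [-0.9, -1.4, 0.2]
grip_width: 0.0006
[-0.0035 -0.164 ] [-0.94007657 -1.40419835  0.16918584]
```

```bash
python3 -m crank '{"delta_rot":[[0,0,0],[0,0,0],[0,0,0]],"translation":[[1,0,0],[1,0,0],[1,0,0]],"hand":[0,0,0]}'
python3 -m crank '{"delta_rot":[[0,0,0],[0,0,0],[0,0,0]],"translation":[[1,0,0],[1,0,0],[0,0,0]],"hand":[0,0,0]}'
python3 - <<'E'
from h import *
q=np.load("q.npy");o=robot.get_obs();p,r=o["position"],o["ee_rot"];print(inv(q,p),o["wrist_force"])
im=eyes.grab_frame("wrist");cv2.imwrite("pics/w8.png",cv2.resize(im[:,:,::-1],(768,576),interpolation=cv2.INTER_CUBIC))
E
```

```text
t: 12.62
position: [0.5813, -0.1881, 0.1277]
ee_rot: [0.0, 0.992, 0.124, -0.002]
wrist_force: [-9.3, -5.2, 5.0]
grip_width: 0.0002
t: 13.0
position: [0.5814, -0.188, 0.1276]
ee_rot: [0.0, 0.992, 0.124, -0.004]
wrist_force: [-13.0, -5.6, 7.9]
grip_width: 0.0002
[-0.0027 -0.1638] [-13.02587012  -5.64638812   7.89628012]
```

View pics/w8.png

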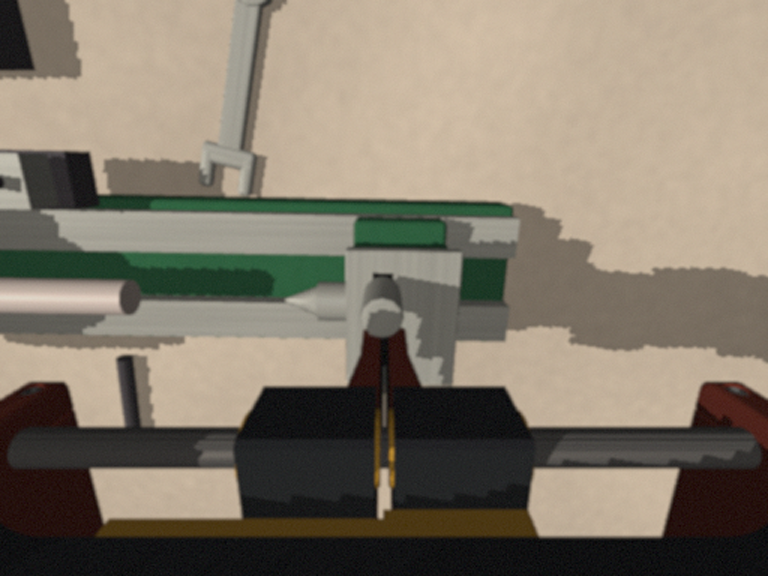

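The knob is hard against the far end of its slot (14 N) and no longer moving. I'll go back behind the tailstock and push.

```bash
python3 -m crank '{"delta_rot":[[0,0,0],[0,0,0],[0,0,0],[0,0,0],[0,0,0],[0,0,0],[0,0,0],[0,0,0],[0,0,0],[0,0,0]],"translation":[[-20,0,0],[0,0,-26],[0,0,-26],[0,35,0],[0,36,0],[17,0,0],[0,0,42],[0,0,42],[0,0,0],[0,0,0]],"hand":[0,0,0,0,0,0,0,0,0,0]}'
python3 - <<'E'
from h import *
q=np.load("q.npy");o=robot.get_obs();p,r=o["position"],o["ee_rot"];print(inv(q,p),o["wrist_force"])
E
```

```text
t: 14.3
position: [0.6013, -0.2563, 0.0971]
ee_rot: [0.0, 0.992, 0.124, 0.001]
wrist_force: [0.6, 0.8, 0.7]
grip_width: 0.0003
[-2.000e-04 -2.349e-01] [0.57552786 0.75436899 0.74157733]
```

Contact is expected after about 24 mm (TCP y ≈ -0.211), so I'll go gently past it and check the force.

```bash
python3 -m crank '{"delta_rot":[[0,0,0],[0,0,0],[0,0,0],[0,0,0],[0,0,0],[0,0,0],[0,0,0],[0,0,0]],"translation":[[0,-8,0],[0,-8,0],[0,-3,0],[0,-2,0],[0,-2,0],[0,-2,0],[0,-2,0],[0,-1,0]],"hand":[0,0,0,0,0,0,0,0]}'
python3 -m crank '{"delta_rot":[[0,0,0],[0,0,0],[0,0,0]],"translation":[[0,-1,0],[0,-1,0],[0,-1,0]],"hand":[0,0,0]}'
python3 - <<'E'
from h import *
q=np.load("q.npy");o=robot.get_obs();p,r=o["position"],o["ee_rot"];print(inv(q,p),o["wrist_force"])
E
```

```text
t: 15.3
position: [0.5935, -0.2302, 0.0958]
ee_rot: [0.0, 0.992, 0.124, 0.0]
wrist_force: [1.0, -2.5, -1.6]
grip_width: 0.001
t: 15.68
position: [0.5926, -0.2267, 0.0958]
ee_rot: [0.0, 0.992, 0.124, 0.0]
wrist_force: [0.3, -3.2, -1.7]
grip_width: 0.0005
[-0.0014 -0.2041] [ 0.32597481 -3.16776299 -1.72544638]
```

It's free: past the old stop with only 3 N. On to home, in small steps.

```bash
python3 -m crank '{"delta_rot":[[0,0,0],[0,0,0],[0,0,0],[0,0,0],[0,0,0],[0,0,0],[0,0,0],[0,0,0],[0,0,0],[0,0,0]],"translation":[[0,-3,0],[0,-4,0],[0,-4,0],[0,-4,0],[0,-4,0],[0,-4,0],[0,-4,0],[0,-4,0],[0,-4,0],[0,-3,0]],"hand":[0,0,0,0,0,0,0,0,0,0]}'
python3 -m crank '{"delta_rot":[[0,0,0],[0,0,0],[0,0,0],[0,0,0],[0,0,0],[0,0,0],[0,0,0],[0,0,0],[0,0,0]],"translation":[[0,-4,0],[0,-4,0],[0,-4,0],[0,-4,0],[0,-4,0],[0,-4,0],[0,-3,0],[0,-3,0],[0,-2,0]],"hand":[0,0,0,0,0,0,0,0,0]}'
python3 - <<'E'
from h import *
q=np.load("q.npy");o=robot.get_obs();p,r=o["position"],o["ee_rot"];print(inv(q,p),o["wrist_force"])
im=eyes.grab_frame("wrist");cv2.imwrite("pics/w9.png",cv2.resize(im[:,:,::-1],(768,576),interpolation=cv2.INTER_CUBIC))
E
```

```text
t: 16.92
position: [0.5834, -0.1896, 0.096]
ee_rot: [0.0, 0.992, 0.124, 0.0]
wrist_force: [2.8, -2.5, -1.3]
grip_width: 0.0006
t: 18.05
position: [0.5752, -0.1586, 0.0959]
ee_rot: [-0.0, 0.992, 0.124, -0.0]
wrist_force: [3.3, -2.1, 2.3]
grip_width: 0.0008
[-0.0015 -0.1338] [ 3.30439752 -2.10753014  2.30799498]
```

View pics/w9.png

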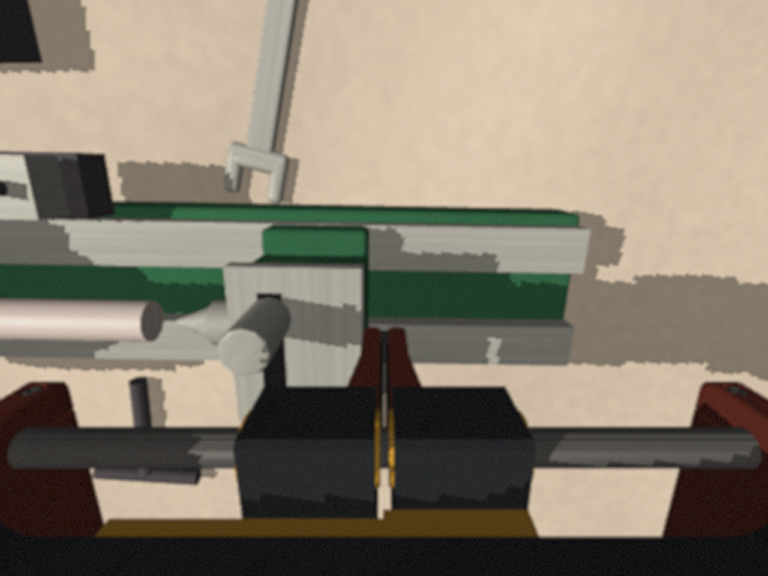

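The centre's point (172,321) is some 10 mm from the bar's end (160). I'll continue more slowly.

```bash
python3 -m crank '{"delta_rot":[[0,0,0],[0,0,0],[0,0,0],[0,0,0],[0,0,0]],"translation":[[0,-2,0],[0,-2,0],[0,-2,0],[0,-2,0],[0,-1,0]],"hand":[0,0,0,0,0]}'
python3 -m crank '{"delta_rot":[[0,0,0],[0,0,0],[0,0,0]],"translation":[[0,-1,0],[0,-1,0],[0,-1,0]],"hand":[0,0,0]}'
```

```text
t: 18.73
position: [0.573, -0.1499, 0.0958]
ee_rot: [-0.0, 0.992, 0.124, -0.0]
wrist_force: [2.9, -1.8, -0.2]
grip_width: 0.0005
t: 19.1
position: [0.5723, -0.1471, 0.0958]
ee_rot: [-0.0, 0.992, 0.124, -0.0]
wrist_force: [2.6, -3.1, 2.0]
grip_width: 0.0002
```

```bash
python3 -m crank '{"delta_rot":[[0,0,0],[0,0,0]],"translation":[[0,-1,0],[0,-1,0]],"hand":[0,0]}'
```

```text
t: 19.35
position: [0.5723, -0.1468, 0.0959]
ee_rot: [0.001, 0.992, 0.124, 0.0]
wrist_force: [2.6, -9.2, -2.3]
grip_width: 0.0003
```

It stopped at y≈-0.122, where home was predicted. I'll retreat and check.

```bash
python3 -m crank '{"delta_rot":[[0,0,0],[0,0,0],[0,0,0],[0,0,0],[0,0,0],[0,0,0],[0,0,0]],"translation":[[0,10,0],[0,20,0],[0,20,0],[0,0,-40],[0,0,-40],[0,0,0],[0,0,0]],"hand":[0,0,0,0,0,0,0]}'
python3 - <<'E'
from h import *
q=np.load("q.npy");o=robot.get_obs();p,r=o["position"],o["ee_rot"];print(inv(q,p),o["wrist_force"])
im=eyes.grab_frame("wrist");cv2.imwrite("pics/w10.png",cv2.resize(im[:,:,::-1],(768,576),interpolation=cv2.INTER_CUBIC))
cv2.imwrite("pics/s10.png",cv2.resize(eyes.grab_frame("scene")[150:340,30:280,::-1],None,fx=3,fy=3,interpolation=cv2.INTER_CUBIC))
np.savez("w10.npz",p=p,r=r)
E
```

```text
t: 20.23
position: [0.5838, -0.1942, 0.1753]
ee_rot: [-0.0, 0.992, 0.124, -0.0]
wrist_force: [0.5, 0.4, -0.7]
grip_width: 0.0005
[-0.002  -0.1704] [ 0.46469091  0.39750976 -0.67477047]
```

View pics/w10.png

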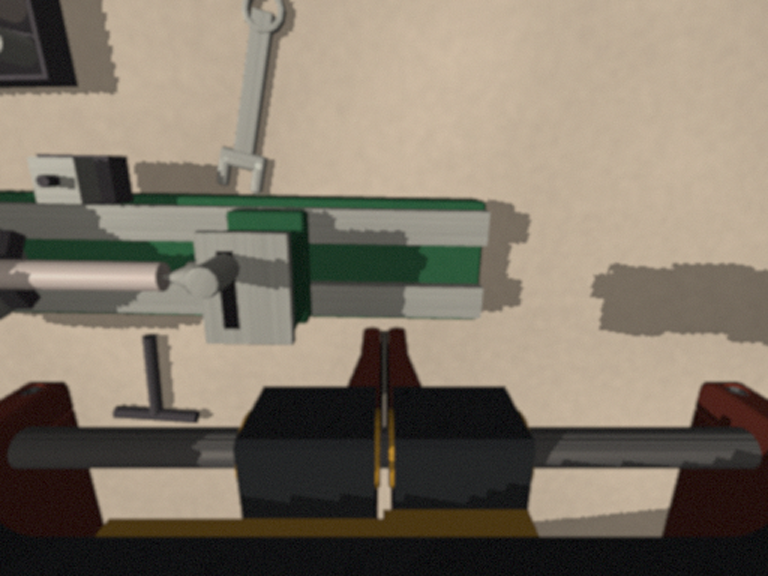

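View pics/s10.png

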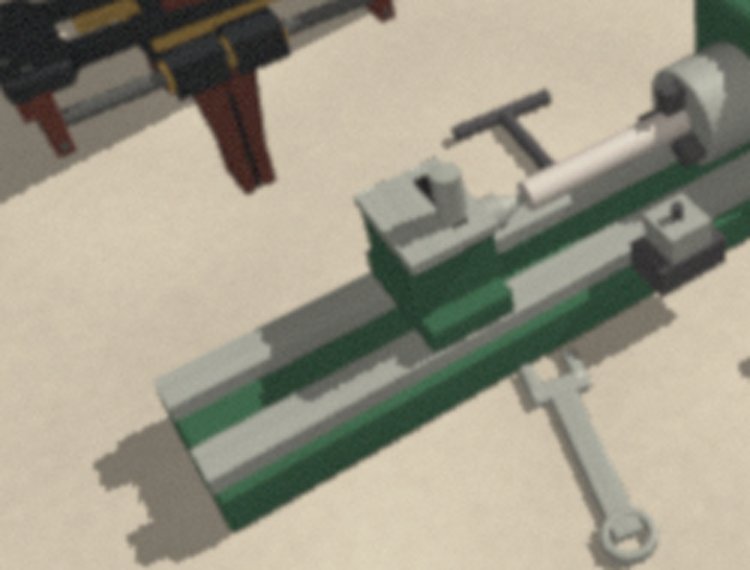

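The centre meets the bar (wrist picture at about 168,277; scene picture at about 520,195). The key and spanner lie where they did, and the fingers are clear.

```bash
python3 - <<'E'
from h import *
q=np.load("q.npy");w=np.load("w10.npz")
for uv in((290,233),(293,342)):print(inv(q,wray(np.array(uv)/1.5,.116,w["p"],w["r"])))
from rig import workorder
print(workorder.hand_in())
E
```

```text
[ 0.0374 -0.1157]
[-0.0325 -0.1129]
the job is handed in; nothing more can be done
None
```

The tailstock is home against the bar, and the job was handed in with the arm clear of everything at about 20 s of the 61 s. The hand-in gave no verdict.

- **Finding the lock:** a gentle push stopped dead after about 1 cm, at 11–13 N, so the tailstock was locked. I backed off and pushed the knob across to the far end of its slot, where it stopped hard at about 16 N.
- **Sliding it home:** the tailstock then ran at about 3–5 N until it stopped at the predicted place. I backed the arm off and raised it.
- **Last checks:**
  - **Contact with the bar:** both pictures show the centre touching the bar.
  - **Travel:** the plate's rear edge went from lathe y ≈ -0.214 to ≈ -0.114 m, or about 100 mm, give or take a few mm.
  - **Bystanders:** the chuck key and spanner show no visible movement; I checked them by eye only.
  - **Wrist force:** under 1 N, which is noise.

**What disagreed:**
- **Fingertip reach:** the fingertips end about at the reported TCP, not 19 mm ahead of it. My first push therefore passed just above the plate without contact; I saw this in the pictures and repeated it 20 mm lower.
- **Camera positions:** early estimates from the fixed cameras differed by up to about 6 mm. I used the wrist camera to settle them.

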